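# Load the finishing carrier in order and square it into the fence corner

## Robot

A 7-joint arm with a two-finger parallel gripper is mounted at the origin on the work surface. World frame = base frame: x ahead of the robot, y to its left, z up, the work surface at z = 0. Lengths are in m, angles in degrees, forces in N, time in s.
With the tool pointing down it reaches from about 0.4 to 0.9 m from the base axis. Payload 5.6 kg.
Tool frame: the origin (TCP) lies on the mounting face of the last link; the fingertips stand 190 mm ahead of it and the grasp point (between the pads) lies 171 mm ahead of it (manip.tip_extent is the distance from the TCP to the fingertips, in m); z points along the fingers, y is the line along which they close (so a half turn about z gives the same grasp; the last joint's range is limited). The gripper opens to 92 mm and grips with 3 to 60 N. Pads are 20 mm wide; open, the fingers measure 128 mm over their backs; the gripper's body (75 mm by 189 mm) begins 69 mm behind the grasp point.
Start: joints at [74.026, 26.786, -0.665, 91.828, 0.344, 61.387, -3.226], TCP at [0.152, -0.632, 0.405] pointing down, gripper open.
Joint ranges: [-144.91, 144.91], [-17.63, 115.5], [-89.93, 88.59], [15.96, 139.68], [-74.01, 254.01], [8.47, 105.57], [-167.45, 167.45]. Speed limits (degrees/s): [147.25, 147.25, 180, 180, 180, 180, 180].

## Interface

Orientations are given as [roll, pitch, yaw] about the fixed x, y, z axes, in that order (R = Rz(yaw) Ry(pitch) Rx(roll)).
In Python, from bench import manip, cams, workorder gives the robot as it stands.
- The arm moves only by the shell command python3 -m crank 'ROWS' [FORCE]. ROWS is a JSON object of lists of equal length, an entry for each row: "travel": the shift along the tool's x, y, z in m, a list of three; "roll": the turn about the tool's z in degrees; "gripper": the opening, from 0 (shut) to 1 (fully open). In form: {"travel": [[x, y, z], ...], "roll": [roll, ...], "gripper": [gripper, ...]}. A call has 1 to 5 rows; each row is the pose to reach, as a shift and turn from the pose commanded when the call began, along the tool's axes at that moment; what a row does not reach only later rows make up. A row lasts 1/8 s, in which the tool goes at most 62.5 mm and 10.7 degrees, less where a joint would pass 70% of its speed; a pose out of reach is approached as far as the arm can. A call with a gripper value outside its range is refused whole. The fingers move at their own pace and stop on an object; FORCE is the grip in N (left out, the last holds). Time passes only in rows, so rows that repeat a pose let the fingers close. It gives the time, the measured TCP pose, the force, the opening and the grip force at its end, in the units of the state.
- manip.get_obs(): the state, without advancing time (a new reading comes with each control period).
- cams.grab_frame(name): name is "scene" or "side" or "wrist"; returns the picture (384x512x3 uint8, blue, green, red); there is no depth.
- cams.get_calibration(name): a dict with "camera_matrix" (3x3 intrinsics, pixels), "rvec" (rotation vector, rad) and "tvec" (3), from world to camera coordinates, as OpenCV has them. Camera axes: x right, y down, z forward; pixel columns grow to the right and rows downward; lengths in m; the calibration is good to about 2 mm. A picture is of the moment at which its call begins: read the wrist's pose just before it. get_calibration takes no time and is no camera call; for the wrist camera it gives the pose at the moment of the call.
- workorder.close_job(): hands the job in; it is judged then, once.
The state is a dict: "clock": time; "qpos": joint angles; "qvel": joint speeds; "joint_torque": joint torques, N m; "tcp_pos": TCP position; "eef_rot": TCP orientation; "ft_force": force on the tool from outside, world axes, zero at the start; "moment": the same for the moment, N m; "opening": finger opening in m; "gripper_force": force on a finger pad.
Only numpy, scipy, OpenCV 4.12 (cv2) and the standard library are available. Lean on these libraries where they do the work, as an engineer would, in place of code of your own. Each camera call takes 0.05 s, during which the arm holds its last target. There are 200 camera calls.

## Task

Finish loading the plywood carrier, in order: the pale maple knob already stands in pocket one (one dot), so first stand the red-brown cherry knob in pocket two, and after it the dark walnut knob in pocket three, each upright on its foot and set down rather than dropped, with the carrier still out of the corner. Then slide the loaded carrier along the bench, without lifting it, until it sits square in the corner of the aluminium fence, flush against both the back fence and the side stop. Leave everything else on the bench where it is, the white knob included.

Things in the scene. Friction and masses are not known exactly. Their poses are not given: they have to be found in the camera images.
- knob_maple: Maple knob, pale cream-yellow wood: turned drawer knob, a solid of revolution 50 mm tall: round foot 44 mm diameter and 10 mm thick, neck 20 mm diameter, round head 36 mm diameter from 31 to 46 mm above the underside. Origin at the centre of the foot's underside, z along its axis. It already stands in pocket one at the start
- knob_cherry: Cherry knob, red-brown wood; same shape and size as the maple knob, origin at the centre of the foot's underside, z along its axis. Stands upright on the bench at the start
- knob_walnut: Walnut knob, very dark brown wood; same shape and size as the maple knob, origin at the centre of the foot's underside, z along its axis. Stands upright on the bench at the start
- carrier: Loose plywood carrier, 96 (its x) by 220 (its y) by 24 mm high, 0.5 kg, with three round pockets in a row along y (50 mm diameter, 14 mm deep: a knob's foot has 3 mm play all round). Black dots on the rim on its -x side (towards the robot) number the pockets: one, two or three dots. Origin at the centre of its underside; x points away from the robot, pocket one at its +y end
- pocket1 (a point): Centre of the floor of pocket one (one black dot), 8 mm towards +x and 70 mm towards +y from the carrier's centre, 10 mm above its underside
- pocket2 (a point): Centre of the floor of pocket two (two black dots), 8 mm towards +x from the carrier's centre, 10 mm above its underside
- pocket3 (a point): Centre of the floor of pocket three (three black dots), 8 mm towards +x and 70 mm towards -y from the carrier's centre, 10 mm above its underside
- fence: Fixed L-shaped aluminium fence with red caps, 40 mm high, 22 mm thick. Origin at bench height in the inner corner. The back fence's inner face is the plane x = 0, from y = 0 to -310 mm; the side stop's inner face is the plane y = 0, from x = 0 to -100 mm. Fully home, the carrier's origin is at x = -48 mm, y = -110 mm in this frame, its axes parallel to the fence's
- spray_gun: Spray gun with aluminium cup, 88 mm diameter, 205 mm tall; bystander, to be left where it is; origin at its underside
- knob_white: White painted knob, same shape as the others, not part of the job; bystander, to be left where it is; origin at its underside
- offcut: Wood offcut 45 by 130 by 25 mm; bystander, to be left where it is; origin at its underside
- screwdriver: Screwdriver with yellow handle, lying; bystander, to be left where it is; origin at its underside
- glue: Glue bottle, 60 mm diameter, 160 mm tall; bystander, to be left where it is; origin at its underside
- wax_tin: Wax tin, green, 80 mm diameter, 45 mm tall; bystander, to be left where it is; origin at its underside
- hammer: Hammer with pale wooden handle, lying; bystander, to be left where it is; origin at its underside
Things that resemble listed ones, but are neither listed nor needed, are in the scene too. What is shaped like the carrier but green or yellow is not meant.

How it is judged (in metres and radians):
On the way, in this order (a step that is already met when the one before it is completed fails the run):
1. the cherry knob stands in pocket two, let go, maple still in pocket one, the walnut knob still away from the carrier (horizontal distance between knob_maple and pocket1 below 0.006 m and z of knob_maple in the frame of pocket1 below 0.003 m and angle between each of knob_maple, knob_cherry's own z axis and vertical below 0.08 rad and contact force between the fingers and knob_maple below 0.1 N and horizontal distance between knob_cherry and pocket2 below 0.006 m and z of knob_cherry in the frame of pocket2 below 0.003 m and contact force between the fingers and knob_cherry below 0.1 N and horizontal distance between knob_walnut and carrier above 0.13 m and not (x of carrier in the frame of fence above -0.051 m and y of carrier in the frame of fence above -0.113 m and angle between the x axis of carrier and the x axis of fence, either way round below 0.03 rad)), for 0.2 s.
2. the walnut knob stands in pocket three, let go, the other two in theirs, the carrier not yet home (horizontal distance between knob_maple and pocket1 below 0.006 m and z of knob_maple in the frame of pocket1 below 0.003 m and angle between each of knob_maple, knob_cherry, knob_walnut's own z axis and vertical below 0.08 rad and contact force between the fingers and knob_maple below 0.1 N and horizontal distance between knob_cherry and pocket2 below 0.006 m and z of knob_cherry in the frame of pocket2 below 0.003 m and contact force between the fingers and knob_cherry below 0.1 N and horizontal distance between knob_walnut and pocket3 below 0.006 m and z of knob_walnut in the frame of pocket3 below 0.003 m and contact force between the fingers and knob_walnut below 0.1 N and not (x of carrier in the frame of fence above -0.051 m and y of carrier in the frame of fence above -0.113 m and angle between the x axis of carrier and the x axis of fence, either way round below 0.03 rad)), for 0.2 s.
3. the loaded carrier is home: flush with back fence and side stop (horizontal distance between knob_maple and pocket1 below 0.006 m and z of knob_maple in the frame of pocket1 below 0.003 m and angle between each of knob_maple, knob_cherry, knob_walnut's own z axis and vertical below 0.08 rad and contact force between the fingers and knob_maple below 0.1 N and horizontal distance between knob_cherry and pocket2 below 0.006 m and z of knob_cherry in the frame of pocket2 below 0.003 m and contact force between the fingers and knob_cherry below 0.1 N and horizontal distance between knob_walnut and pocket3 below 0.006 m and z of knob_walnut in the frame of pocket3 below 0.003 m and contact force between the fingers and knob_walnut below 0.1 N and x of carrier in the frame of fence above -0.051 m and y of carrier in the frame of fence above -0.113 m and angle between the x axis of carrier and the x axis of fence, either way round below 0.03 rad), for 0.2 s.
At the end, for the whole second after the job is handed in: Maple, cherry and walnut knobs stand upright (within about 4.5 degrees) on the floors of pockets one, two and three (within 6 mm of the centre, 3 mm of the floor), released; the carrier lies flat and at rest within 3 mm of the back fence and 3 mm of the side stop, square to them within 0.03 rad (all of step 3 and height (world z) of carrier below 0.004 m and linear speed of carrier below 0.01 m/s); the robot touches nothing.
It fails at once if a knob is let go more than about 25 mm above where it can stand (dropped or thrown) ((height (world z) of knob_maple above 0.037 m and contact force between the fingers and knob_maple below 0.05 N) or (height (world z) of knob_cherry above 0.037 m and contact force between the fingers and knob_cherry below 0.05 N) or (height (world z) of knob_walnut above 0.037 m and contact force between the fingers and knob_walnut below 0.05 N)).
It fails at once if the carrier is lifted more than 12 mm off the bench (height (world z) of carrier above 0.012 m).
It fails at once if a bystander is moved more than 20 mm (distance of any of spray_gun, knob_white, offcut, screwdriver, glue, wax_tin, hammer from where it was at the start of the episode above 0.02 m).
It also fails if it takes over 69 s, if anything falls off the work surface, if the arm or the gripper's body presses on something with over 40 N, if the wrist force passes 120 N, or if a joint passes its speed limit or range.

## Working session

There is one attempt and no reset: what is moved stays moved. The work goes in short steps, Python scripts to look and compute and a shell command to move; the robot and the scene stay as the last step left them, time stands still between calls to the robot, and variables do not carry over. Pictures are saved under pics/ and viewed, at most 10 in all, crops included, and the job is handed in when it is done.

```bash
ls; mkdir -p pics; cat > h.py <<'E'
import numpy as np, cv2
from bench import manip, cams
from scipy.spatial.transform import Rotation as Ro
def cal(n):
    c=cams.get_calibration(n); K=np.array(c["camera_matrix"]);R=cv2.Rodrigues(np.array(c["rvec"],float))[0];t=np.array(c["tvec"],float).ravel()
    return K,R,t
def plane(c,px,z):
    K,R,t=c; px=np.atleast_2d(px).astype(float)
    d=(R.T@np.linalg.inv(K)@np.c_[px,np.ones(len(px))].T).T; o=-R.T@t
    return o+d*((z-o[2])/d[:,2])[:,None]
def proj(c,P):
    K,R,t=c; q=(K@(R@np.atleast_2d(P).T+t[:,None])).T; return q[:,:2]/q[:,2:]
E
python3 - <<'E'
from h import *
ims=[]
for n in ("scene","side"):
    im=cams.grab_frame(n); cv2.imwrite(f"pics/{n}0.png",im)
    K,R,t=cal(n); print(n,K[0,0],-R.T@t, R[2])
    ims.append(im)
cv2.imwrite("pics/s0big.png",cv2.resize(ims[0],(800,600),interpolation=cv2.INTER_CUBIC))
print(manip.get_obs())
E
```

```text
pics
scene 444.14009340812305 [ 1.33488049 -0.53045271  1.20190375] [-0.55946816  0.35559907 -0.74869532]
side 436.2065226500957 [0.23817966 1.14865125 1.41013289] [ 0.12602513 -0.63791549 -0.75972461]
{'clock': 0.1, 'qpos': array([74.02637031, 26.8301187 , -0.66412808, 91.87350004,  0.34451368,
       61.38393799, -3.22639512]), 'qvel': array([-0.02470926, -0.04591849, -0.01918746, -0.18837211,  0.03842813,
       -0.03252617,  0.11483575]), 'joint_torque': array([ 1.31535711e-03, -5.21652174e+01, -1.22293696e-02, -2.44366926e+01,
       -5.67881064e-02,  1.41115539e-02,  3.14146200e-05]), 'tcp_pos': array([ 0.15174931, -0.63182561,  0.40386032]), 'eef_rot': array([-1.79914696e+02,  7.24959046e-03,  1.35053311e+01]), 'ft_force': array([ 0.05200832,  0.71201563, -0.04497185]), 'moment': array([-0.03291846, -0.00432868, -0.01226227]), 'gripper_force': 0.0, 'opening': 0.09161638354122234}
```

View pics/s0big.png

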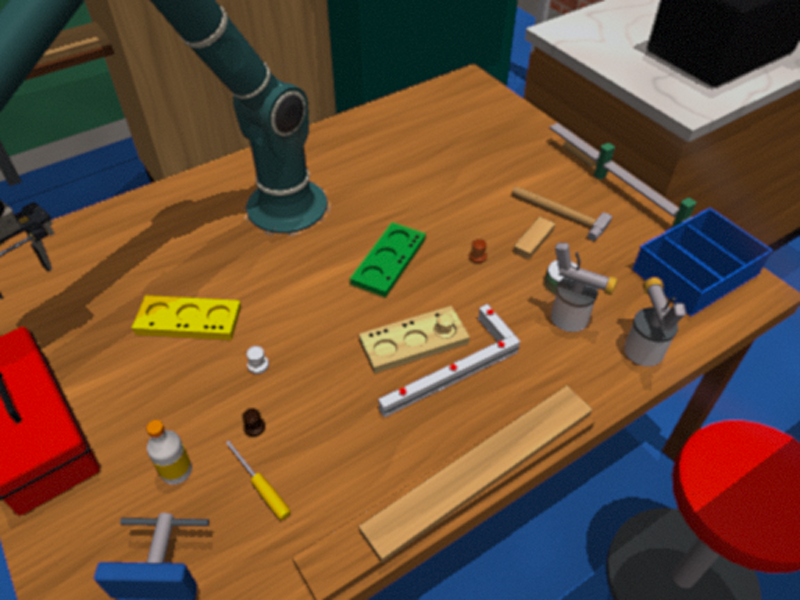

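View pics/side0.png

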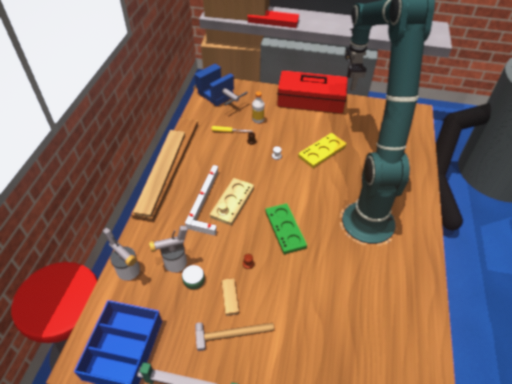

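Scene (800x600 view): the cherry candidate is the red-brown knob at (479,250); the red fence caps and vise do not match. The walnut candidate is the dark knob at (253,421), and the white knob at (257,360) is a bystander. The carrier is plain plywood at (414,338) with maple at (446,322). The green (389,258) and yellow (187,316) ones are decoys. The fence corner is near (512,338). In the side view: cherry (248,261), walnut (251,138), carrier (232,200).

```bash
cat > m.py <<'E'
from h import *
S=cv2.imread("pics/scene0.png");D=cv2.imread("pics/side0.png");cs,cd=cal("scene"),cal("side")
def blob(im,x,y,r,f):
    h=cv2.cvtColor(im,cv2.COLOR_BGR2HSV).astype(int);m=f(h[...,0],h[...,1],h[...,2]).astype(np.uint8)
    k=np.zeros_like(m);k[y-r:y+r,x-r:x+r]=1;m*=k
    n,l,st,c=cv2.connectedComponentsWithStats(m);i=1+np.argmax(st[1:,4]);return l==i,st[i],c[i]
cher=lambda h,s,v:((h<8)|(h>174))&(s>140)&(v>50)
wal=lambda h,s,v:(v<70)
for nm,f,a,b in (("cherry",cher,(306,160),(248,261)),("walnut",wal,(162,269),(251,138))):
    for im,c,p in ((S,cs,a),(D,cd,b)):
        m,st,ce=blob(im,*p,16,f);print(nm,st,ce,plane(c,ce,.025)[0])
def up(im,x0,y0,w,h,k): return cv2.resize(im[y0:y0+h,x0:x0+w],None,fx=k,fy=k,interpolation=cv2.INTER_CUBIC)
a=up(S,220,140,130,130,4);b=up(D,180,160,70,130,4)
cv2.imwrite("pics/crop1.png",np.hstack([a,b]))
E
python3 m.py
```

```text
Traceback (most recent call last):
  File "m.py", line 11, in <module>
    m,st,ce=blob(im,*p,16,f);print(nm,st,ce,plane(c,ce,.025)[0])
            ~~~~^^^^^^^^^^^^
  File "m.py", line 6, in blob
    n,l,st,c=cv2.connectedComponentsWithStats(m);i=1+np.argmax(st[1:,4]);return l==i,st[i],c[i]
                                                     ~~~~~~~~~^^^^^^^^^^
ValueError: attempt to get argmax of an empty sequence
```

```bash
sed -i 's/^for nm/hs=lambda im,x,y:cv2.cvtColor(im,cv2.COLOR_BGR2HSV)[y-8:y+9:4,x].tolist()\nprint(hs(S,306,160),hs(D,248,261),hs(S,162,269),hs(D,251,138),hs(S,290,175))\nfor nm/; s/i=1+np.argmax(st\[1:,4\])/i=1+np.argmax(st[1:,4]) if n>1 else 0/' m.py; python3 m.py
```

```text
[[13, 184, 161], [10, 226, 141], [11, 197, 93], [11, 202, 101], [13, 197, 93]] [[12, 177, 171], [6, 203, 166], [7, 200, 138], [7, 190, 117], [12, 171, 171]] [[14, 195, 97], [10, 212, 47], [11, 161, 54], [7, 255, 17], [8, 137, 54]] [[13, 112, 193], [11, 164, 67], [12, 167, 49], [11, 145, 72], [14, 165, 196]] [[15, 182, 164], [15, 185, 150], [15, 185, 160], [14, 180, 156], [14, 179, 172]]
cherry [     0      0    512    384 196608] [255.5 191.5] [0.45939966 0.05045026 0.025     ]
cherry [244 255   8  13  75] [247.38666667 260.77333333] [0.43469682 0.29871512 0.025     ]
walnut [156 262  13  17 179] [161.65921788 270.27932961] [ 0.56916924 -0.3697566   0.025     ]
walnut [249 134   6   9  39] [251.53846154 138.53846154] [ 0.56282412 -0.36340491  0.025     ]
```

View pics/crop1.png

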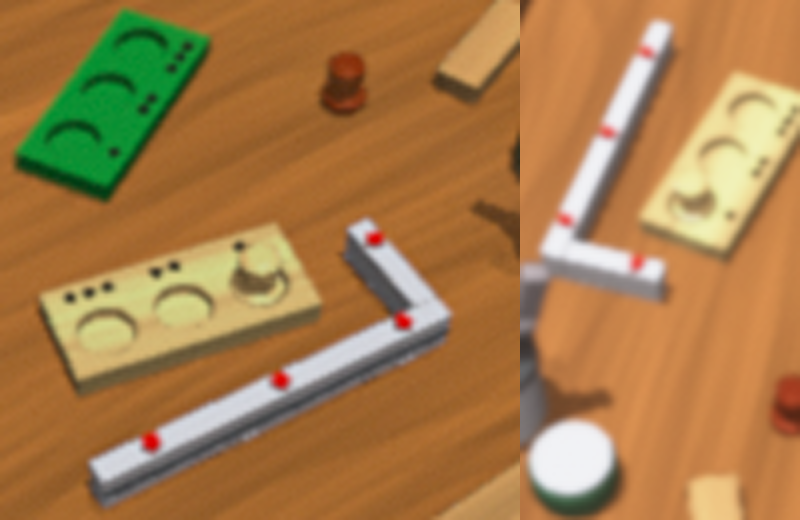

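The crop shows the plywood carrier, with dots one/two/three at crop x≈240/165/90, and maple at (260,275). The cherry knob is at (346,82), and the L-fence's inner top corner is about (412,303).

```bash
python3 - <<'E'
from h import *
cs,cd=cal("scene"),cal("side")
f=lambda L:np.array(L)/4+[220-.4,140-.4]
g=lambda L:(np.array(L)-[520,0])/4+[180-.4,160-.4]
np.set_printoptions(precision=3,suppress=True)
print("carrier scene",plane(cs,f([(42,298),(78,374),(320,302),(275,225)]),.024))
print("carrier side",plane(cd,g([(735,73),(642,210),(725,245)]),.024))
print("pockets",plane(cs,f([(106,331),(184,306)]),.024))
print("fence inner: backend,corner,sideend",plane(cs,f([(92,463),(412,304),(350,229)]),.04))
print("red caps",plane(cs,f([(152,442),(281,380),(404,321),(375,239)]),.04),plane(cd,g([(647,52),(607,132),(565,219),(638,263)]),.04))
print("cherry",plane(cs,f([(346,82)]),.025),"maple",plane(cs,f([(262,265)]),.04))
print("white",plane(cs,[(257/1.5625,360/1.5625)],.025), "tin",plane(cs,[(562/1.5625,275/1.5625)],.04),"decoy",plane(cs,f([(105,195),(210,40)]),.024),"driver",plane(cs,[(230/1.5625,445/1.5625)],.01))
K,R,t=cal("wrist");o=manip.get_obs();print("wrist cam",-R.T@t-o["tcp_pos"],R[2],K, Ro.from_euler("xyz",o["eef_rot"],degrees=True).as_matrix())
E
```

```text
carrier scene [[ 0.496 -0.078  0.024]
 [ 0.581 -0.095  0.024]
 [ 0.631  0.116  0.024]
 [ 0.54   0.136  0.024]]
carrier side [[ 0.586 -0.1    0.024]
 [ 0.633  0.105  0.024]
 [ 0.54   0.13   0.024]]
pockets [[ 0.556 -0.052  0.024]
 [ 0.571  0.017  0.024]]
fence inner: backend,corner,sideend [[ 0.67  -0.138  0.04 ]
 [ 0.685  0.169  0.04 ]
 [ 0.591  0.178  0.04 ]]
red caps [[ 0.679 -0.088  0.04 ]
 [ 0.687  0.032  0.04 ]
 [ 0.695  0.152  0.04 ]
 [ 0.612  0.189  0.04 ]] [[ 0.683 -0.095  0.04 ]
 [ 0.692  0.025  0.04 ]
 [ 0.7    0.145  0.04 ]
 [ 0.614  0.182  0.04 ]]
cherry [[0.433 0.298 0.025]] maple [[0.581 0.09  0.04 ]]
white [[ 0.435 -0.295  0.025]] tin [[0.617 0.397 0.04 ]] decoy [[0.427 0.031 0.024]
 [0.313 0.225 0.024]] driver [[ 0.582 -0.427  0.01 ]]
wrist cam [ 0.08  0.02 -0.02] [-0.286 -0.067 -0.956] [[290.018   0.    252.006]
 [  0.    290.018 188.04 ]
 [  0.      0.      1.   ]] [[ 0.972  0.234 -0.   ]
 [ 0.234 -0.972  0.001]
 [-0.    -0.001 -1.   ]]
```

```bash
cat > d.py <<'E'
# usage: d.py x y z yaw (TCP target, tool down) -> shift in current tool axes, roll
import sys; from h import *
o=manip.get_obs();R=Ro.from_euler("xyz",o["eef_rot"],degrees=True).as_matrix();v=list(map(float,sys.argv[1:5]))
s=R.T@(np.array(v[:3])-o["tcp_pos"]); r=(o["eef_rot"][2]-v[3]+180)%360-180
print("t",round(float(o["clock"]),2),"tcp",o["tcp_pos"].round(4),"rot",o["eef_rot"].round(2),"SHIFT",s.round(4),"ROLL",round(float(r),2))
E
python3 -m crank '{"travel":[[0.06,-0.03,0],[0.11,-0.06,0],[0.16,-0.09,0],[0.22,-0.12,0],[0.27,-0.15,0]],"roll":[-10,-20,-30,-40,-50],"gripper":[1,1,1,1,1]}' 10
python3 d.py 0.45 0.15 0.4 78
```

```text
clock: 0.72
tcp_pos: [0.3802, -0.4219, 0.4045]
eef_rot: [-180.0, 0.0, 63.8]
ft_force: [0.3, -0.5, 0.4]
opening: 0.0919
gripper_force: 0.0
t 0.72 tcp [ 0.3802 -0.4219  0.4045] rot [-179.99    0.     63.82] SHIFT [ 0.544  -0.1897  0.0045] ROLL -14.18
```

```bash
python3 -m crank '{"travel":[[0.055,-0.02,0],[0.11,-0.04,0],[0.165,-0.055,0],[0.22,-0.075,0],[0.275,-0.095,0]],"roll":[-3,-6,-9,-12,-14],"gripper":[1,1,1,1,1]}'
python3 d.py 0.433 0.24 0.33 78
```

```text
clock: 1.35
tcp_pos: [0.4165, -0.133, 0.4046]
eef_rot: [180.0, 0.0, 77.6]
ft_force: [1.4, 0.7, 0.3]
opening: 0.0923
gripper_force: 0.0
t 1.35 tcp [ 0.4165 -0.133   0.4046] rot [1.800e+02 1.000e-02 7.757e+01] SHIFT [ 0.3678 -0.0642  0.0745] ROLL -0.43
```

```bash
python3 -m crank '{"travel":[[0.06,-0.01,0.01],[0.12,-0.02,0.03],[0.18,-0.03,0.04],[0.24,-0.04,0.06],[0.3,-0.052,0.07]],"roll":[0,0,0,0,0],"gripper":[1,1,1,1,1]}'
python3 -m crank '{"travel":[[0.03,-0.006,0],[0.06,-0.012,0],[0.068,-0.014,0],[0.068,-0.014,0]],"roll":[0,0,0,0],"gripper":[1,1,1,1]}'
python3 - <<'E'
from h import *
im=cams.grab_frame("wrist");c=cal("wrist");cv2.imwrite("pics/w1.png",im);np.savez("pics/w1.npz",K=c[0],R=c[1],t=c[2]);print(proj(c,[[.433,.298,.038]]), cv2.cvtColor(im,cv2.COLOR_BGR2HSV)[tuple(proj(c,[[.433,.298,.046]])[0].astype(int)[::-1])])
E
```

```text
clock: 1.98
tcp_pos: [0.4305, 0.169, 0.334]
eef_rot: [-180.0, 0.0, 77.5]
ft_force: [0.9, -1.2, 0.1]
opening: 0.0921
gripper_force: 0.0
clock: 2.48
tcp_pos: [0.4317, 0.2367, 0.3347]
eef_rot: [-180.0, 0.0, 77.5]
ft_force: [-0.0, -0.6, 0.5]
opening: 0.0921
gripper_force: 0.0
[[239.58544441 124.75002195]] [  9 175 156]
```

View pics/w1.png

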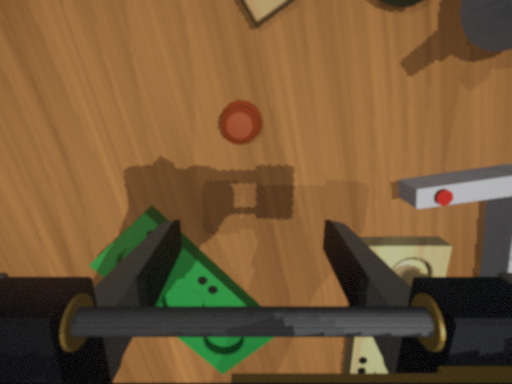

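The wrist view shows cherry alone at (240,122), just outside the gripper's reach line. The choice is confirmed: red-brown, round foot and head.

```bash
python3 - <<'E'
from h import *
im=cv2.imread("pics/w1.png");c=cal("wrist");h=cv2.cvtColor(im,cv2.COLOR_BGR2HSV).astype(int)
m=(((h[...,0]<9)|(h[...,0]>170))&(h[...,1]>130)).astype(np.uint8);m[:80]=0;m[165:]=0;m[:,:200]=0;m[:,290:]=0
st=cv2.connectedComponentsWithStats(m);i=1+np.argmax(st[2][1:,4]);print(st[2][i],st[3][i])
for z in(.005,.025,.046):print(plane(c,st[3][i],z)[0])
print(proj(c,[[.433,.298,0],[.433,.298,.046]]))
E
python3 d.py 0.433 0.298 0.211 78
```

```text
[238 107  22  28 169] [250.73372781 120.01775148]
[0.44345771 0.29779245 0.005     ]
[0.44384853 0.2991009  0.025     ]
[0.4442589  0.30047478 0.046     ]
[[241.07618277 121.68609006]
 [239.2191696  125.50283083]]
t 2.52 tcp [0.4319 0.236  0.3347] rot [-1.7998e+02  7.0000e-02  7.7460e+01] SHIFT [ 0.0609 -0.0123  0.1236] ROLL -0.54
```

```bash
python3 -m crank '{"travel":[[0.04,-0.008,0.0],[0.061,-0.012,0.03],[0.061,-0.012,0.06],[0.061,-0.012,0.09],[0.061,-0.012,0.11]],"roll":[0,0,0,0,0],"gripper":[1,1,1,1,1]}'
python3 -m crank '{"travel":[[0,0,0.013],[0,0,0.013],[0,0,0.013],[0,0,0.013],[0,0,0.013]],"roll":[0,0,0,0,0],"gripper":[1,1,0.3,0.2,0.2]}' 10
python3 -m crank '{"travel":[[0,0,0],[0,0,0],[0,0,0],[0,0,0],[0,0,0]],"roll":[0,0,0,0,0],"gripper":[0.2,0.2,0.2,0.2,0.2]}' 12
python3 d.py 0.57 0.018 0.27 78
```

```text
clock: 3.15
tcp_pos: [0.4337, 0.2975, 0.2237]
eef_rot: [-180.0, 0.1, 77.4]
ft_force: [-0.1, 0.0, 0.6]
opening: 0.0917
gripper_force: 0.0
clock: 3.78
tcp_pos: [0.4335, 0.2993, 0.2125]
eef_rot: [180.0, -0.0, 77.5]
ft_force: [-0.4, 0.7, 0.2]
opening: 0.0644
gripper_force: 0.0
clock: 4.4
tcp_pos: [0.4333, 0.2992, 0.2119]
eef_rot: [-180.0, 0.0, 77.5]
ft_force: [0.4, -0.0, 0.2]
opening: 0.0351
gripper_force: 12.0
t 4.4 tcp [0.4333 0.2992 0.2119] rot [-1.800e+02  1.000e-02  7.751e+01] SHIFT [-0.245   0.1943 -0.0581] ROLL -0.49
```

```bash
python3 -m crank '{"travel":[[0,0,-0.03],[0,0,-0.08],[-0.04,0.03,-0.11],[-0.09,0.06,-0.12],[-0.14,0.09,-0.12]],"roll":[0,0,0,0,0],"gripper":[0.2,0.2,0.2,0.2,0.2]}'
python3 d.py 0.567 -0.04 0.33 78
```

```text
clock: 5.03
tcp_pos: [0.4915, 0.1416, 0.3331]
eef_rot: [179.9, -0.0, 77.5]
ft_force: [0.4, -0.9, 0.3]
opening: 0.035
gripper_force: 12.0
t 5.03 tcp [0.4915 0.1416 0.3331] rot [ 1.7987e+02 -4.0000e-02  7.7540e+01] SHIFT [-0.1611  0.1129  0.0032] ROLL -0.46
```

```bash
python3 -m crank '{"travel":[[-0.04,0.03,0],[-0.08,0.06,0],[-0.12,0.09,0],[-0.15,0.11,0],[-0.16,0.113,0]],"roll":[0,0,0,0,0],"gripper":[0.2,0.2,0.2,0.2,0.2]}'
python3 -m crank '{"travel":[[0,0,0],[0,0,0]],"roll":[0,0],"gripper":[0.2,0.2]}'
python3 - <<'E'
from h import *
o=manip.get_obs();im=cams.grab_frame("wrist");c=cal("wrist");cv2.imwrite("pics/w2.png",im);np.savez("pics/w2.npz",K=c[0],R=c[1],t=c[2],p=o["tcp_pos"],r=o["eef_rot"])
p=o["tcp_pos"];print(p);print("knob expected",proj(c,[p-[0,0,.211-.05],p-[0,0,.211]]))
E
```

```text
clock: 5.65
tcp_pos: [0.5669, -0.0401, 0.3314]
eef_rot: [-180.0, 0.0, 77.3]
ft_force: [0.7, -0.4, -0.4]
opening: 0.0351
gripper_force: 12.0
clock: 5.9
tcp_pos: [0.5661, -0.0356, 0.332]
eef_rot: [-180.0, -0.0, 77.7]
ft_force: [0.3, 0.6, 0.0]
opening: 0.0353
gripper_force: 12.0
[ 0.56610805 -0.03561724  0.33204272]
knob expected [[253.02180496 259.28205601]
 [252.82206823 222.33852728]]
```

View pics/w2.png

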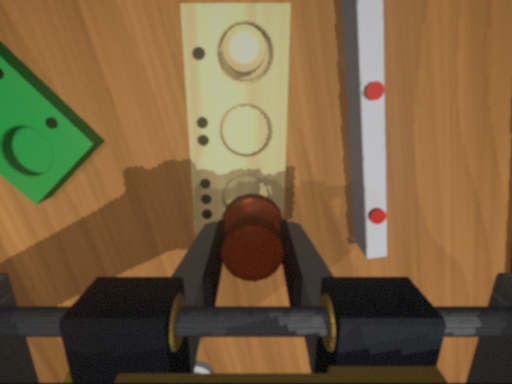

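The wrist view shows cherry held at (252,240). The empty pocket two rim is centred at about (246,130), and the carrier's edges are nearly aligned with the tool. The walnut-side pocket three is partly hidden.

```bash
cat > v.py <<'E'
from h import *
import sys
def held(im,c,p,r,rows=(150,300),f=lambda h:((h[...,0]<11)|(h[...,0]>170))&(h[...,1]>150)):
    R=Ro.from_euler("xyz",r,degrees=True).as_matrix();h=cv2.cvtColor(im,cv2.COLOR_BGR2HSV).astype(int)
    m=f(h)[:,245:260].mean(1)>.5;rr=np.where(m[rows[0]:rows[1]])[0]+rows[0];print("rows",rr.min(),rr.max())
    for off in(-.006,-.003,0,.003,.006):
        P=np.array([[off+.022,0,.203],[off-.018,0,.170]])
        print(off,proj(c,p+P@R.T)[:,1].round(1))
E
python3 - <<'E'
from v import *
d=np.load("pics/w2.npz");c=(d["K"],d["R"],d["t"]);im=cv2.imread("pics/w2.png")
held(im,c,d["p"],d["r"])
h=cv2.cvtColor(im,cv2.COLOR_BGR2HSV).astype(int)
# carrier edges (top): pale vs wood saturation along rows
g=cv2.cvtColor(im,cv2.COLOR_BGR2GRAY).astype(float)
for y in (20,40,80,150,160):
    print(y,h[y,170:200:3,1],h[y,275:305:3,1])
# pocket rim via Hough on crop
G=cv2.cvtColor(im,cv2.COLOR_BGR2GRAY);cr=cv2.resize(G[90:170,205:287],None,fx=4,fy=4,interpolation=cv2.INTER_CUBIC)
k=cv2.HoughCircles(cr,cv2.HOUGH_GRADIENT,1,50,param1=80,param2=20,minRadius=80,maxRadius=120);print(None if k is None else k[0,:3]/4+[205,90,0])
print(plane(c,[(246,130)],.024), "expected radius px",290*.025/(c[1]@[.57,.018,.024]+c[2])[2])
L=plane(c,[(183,20),(194,160)],.024);Q=plane(c,[(290,20),(284.5,160)],.024);F=plane(c,[(358,60),(365,257)],.04);print(L,Q,F)
E
```

```text
rows 198 279
-0.006 [205.  286.5]
-0.003 [200.8 282.2]
0 [196.5 277.8]
0.003 [192.2 273.5]
0.006 [187.9 269. ]
20 [147 147 146 143  83  82  88  86  80  70] [ 77  78  80  81  75 112 148 145 147 147]
40 [146 146 149 144 103  78  85  89  85  73] [ 74  77  80  77  77 127 144 146 145 147]
80 [149 144 141 145 145  95  82  85  87  80] [ 75  76  76  76  89 143 145 145 144 148]
150 [147 146 146 148 150 147 129  83  84  85] [ 77  79  76  80 131 144 143 142 149 154]
160 [160 152 156 149 151 146 142  94  81  85] [ 76  80  78  81 141 144 144 144 147 148]
None
[[0.57153728 0.01977367 0.024     ]] expected radius px 25.510608103333546
[[0.53820752 0.12485338 0.024     ]
 [0.51379853 0.00187091 0.024     ]] [[ 0.63036499  0.10473405  0.024     ]
 [ 0.60291938 -0.0175652   0.024     ]] [[ 0.67971861  0.05875187  0.04      ]
 [ 0.66607458 -0.13454882  0.04      ]]
```

```bash
python3 d.py 0.572 0.0205 0.242 78.1
```

```text
t 5.95 tcp [ 0.5662 -0.0356  0.3321] rot [-1.7999e+02 -3.0000e-02  7.7680e+01] SHIFT [ 0.056  -0.0063  0.0901] ROLL -0.42
```

```bash
python3 -m crank '{"travel":[[0.03,-0.003,0.01],[0.056,-0.006,0.03],[0.056,-0.006,0.06],[0.056,-0.006,0.08],[0.056,-0.006,0.09]],"roll":[0,0,0,0,0],"gripper":[0.2,0.2,0.2,0.2,0.2]}'
python3 -m crank '{"travel":[[0,0,0],[0,0,0]],"roll":[0,0],"gripper":[0.2,0.2]}'
python3 d.py 0.572 0.0205 0.2225 78.1
python3 - <<'E'
from h import *
im=cams.grab_frame("wrist");s=cams.grab_frame("scene");cv2.imwrite("pics/w3.png",np.hstack([cv2.resize(im[60:320,140:360],None,fx=1.8,fy=1.8,interpolation=2),cv2.resize(s[150:280,230:330],(360,468),interpolation=2)]))
E
```

```text
clock: 6.58
tcp_pos: [0.5725, 0.0187, 0.2409]
eef_rot: [-179.9, 0.0, 77.5]
ft_force: [0.1, 0.7, -1.2]
opening: 0.035
gripper_force: 12.0
clock: 6.82
tcp_pos: [0.5733, 0.0183, 0.2427]
eef_rot: [179.9, -0.0, 77.5]
ft_force: [-0.3, 0.2, -0.1]
opening: 0.0351
gripper_force: 12.0
t 6.83 tcp [0.5733 0.0183 0.2427] rot [ 1.7992e+02 -2.0000e-02  7.7480e+01] SHIFT [ 0.0019 -0.0017  0.0202] ROLL -0.62
```

View pics/w3.png

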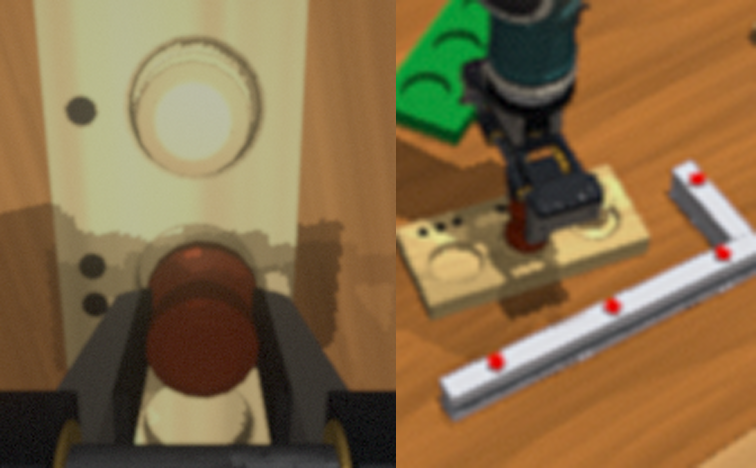

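The close view shows cherry poised over pocket two: foot edge at crop (203,243), rim far edge at about (200,228).

```bash
python3 - <<'E'
from h import *
c=cal("wrist");o=manip.get_obs();p=o["tcp_pos"];R=Ro.from_euler("xyz",o["eef_rot"],degrees=True).as_matrix()
print("rim far pt",plane(c,[(140+200/1.8,60+228/1.8)],.024),"-> centre",plane(c,[(140+200/1.8,60+228/1.8)],.024)-.025*R[:,0])
zf=p[2]-.203
q=plane(c,[(140+203/1.8,60+243/1.8)],zf);print("foot far",q,"-> axis",q-.022*R[:,0])
m=plane(c,[(140+195/1.8,60+105/1.8)],.024);print("pocket1 centre",m)
E
```

```text
rim far pt [[0.57755558 0.04205579 0.024     ]] -> centre [[0.57213668 0.01765014 0.02399432]]
foot far [[0.57844034 0.04081707 0.03981643]] -> axis [[0.57367172 0.0193401  0.03981143]]
pocket1 centre [[0.58608636 0.08889249 0.024     ]]
```

```bash
python3 -m crank '{"travel":[[0,-0.0015,0.0],[0,-0.0015,0.004],[0,-0.0015,0.008],[0,-0.0015,0.012],[0,-0.0015,0.016]],"roll":[0,0,0,0,0],"gripper":[0.2,0.2,0.2,0.2,0.2]}'
python3 -m crank '{"travel":[[0,0,0.0015],[0,0,0.003],[0,0,0.004],[0,0,0.004]],"roll":[0,0,0,0],"gripper":[0.2,0.2,0.2,0.2]}'
```

```text
clock: 7.55
tcp_pos: [0.5713, 0.0187, 0.2255]
eef_rot: [-180.0, 0.0, 77.5]
ft_force: [-0.3, -0.4, -0.8]
opening: 0.035
gripper_force: 12.0
clock: 8.05
tcp_pos: [0.5715, 0.0187, 0.222]
eef_rot: [180.0, -0.0, 77.5]
ft_force: [0.2, -0.3, -0.5]
opening: 0.0355
gripper_force: 12.0
```

```bash
python3 -m crank '{"travel":[[0,0,0.0],[0,0,0],[0,0,0],[0,0,0],[0,0,0]],"roll":[0,0,0,0,0],"gripper":[0.45,0.6,0.8,0.8,0.8]}'
python3 -m crank '{"travel":[[0,0,-0.03],[0,0,-0.09],[-0.03,0,-0.12],[-0.06,0,-0.12],[-0.06,0,-0.12]],"roll":[0,0,0,0,0],"gripper":[0.8,1,1,1,1]}'
python3 - <<'E'
from h import *
im=cams.grab_frame("wrist");c=cal("wrist");o=manip.get_obs();cv2.imwrite("pics/w4.png",im);np.savez("pics/w4.npz",K=c[0],R=c[1],t=c[2],p=o["tcp_pos"],r=o["eef_rot"])
E
python3 d.py 0.566 -0.366 0.334 78
```

```text
clock: 8.68
tcp_pos: [0.5714, 0.0187, 0.2219]
eef_rot: [-180.0, 0.0, 77.5]
ft_force: [0.5, 0.2, 0.3]
opening: 0.0737
gripper_force: 0.0
clock: 9.3
tcp_pos: [0.5581, -0.0425, 0.3422]
eef_rot: [180.0, 0.1, 77.2]
ft_force: [0.5, -0.5, -0.7]
opening: 0.0919
gripper_force: 0.0
t 9.35 tcp [ 0.5582 -0.0407  0.342 ] rot [1.800e+02 1.000e-02 7.738e+01] SHIFT [-0.3157  0.0787  0.008 ] ROLL -0.62
```

View pics/w4.png

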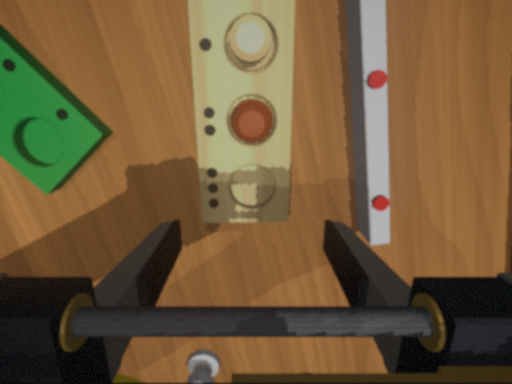

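Cherry sits in pocket two at (252,121), and maple is undisturbed at (250,42). Pocket three's rim is at (252,185). Now the walnut.

```bash
python3 -m crank '{"travel":[[-0.06,0.015,-0.01],[-0.12,0.03,-0.02],[-0.18,0.045,-0.03],[-0.24,0.06,-0.036],[-0.29,0.073,-0.036]],"roll":[0,0,0,0,0],"gripper":[1,1,1,1,1]}'
python3 - <<'E'
from h import *
d=np.load("pics/w4.npz");c=(d["K"],d["R"],d["t"])
print("pocket3",plane(c,[(252,185)],.024),"glue",plane(cal("scene"),[(172/1.5625,472/1.5625)],.01))
E
python3 d.py 0.566 -0.42 0.375 77.4
```

```text
clock: 9.98
tcp_pos: [0.5676, -0.3401, 0.3781]
eef_rot: [180.0, -0.0, 77.5]
ft_force: [0.7, 0.4, 0.6]
opening: 0.0916
gripper_force: 0.0
pocket3 [[ 0.55672861 -0.04445023  0.024     ]] glue [[ 0.57381884 -0.542813    0.01      ]]
t 9.97 tcp [ 0.5676 -0.3401  0.3781] rot [ 1.7995e+02 -2.0000e-02  7.7530e+01] SHIFT [-0.0784  0.0157  0.003 ] ROLL 0.13
```

```bash
python3 -m crank '{"travel":[[-0.04,0.01,0],[-0.078,0.016,0],[-0.078,0.016,0],[-0.078,0.016,0]],"roll":[0,0,0,0],"gripper":[1,1,1,1]}'
python3 - <<'E'
from h import *
im=cams.grab_frame("wrist");c=cal("wrist");cv2.imwrite("pics/w5.png",im)
h=cv2.cvtColor(im,cv2.COLOR_BGR2HSV).astype(int);e=proj(c,[[.566,-.366,.02]])[0];print(e)
x,y=e.astype(int);m=np.zeros(im.shape[:2],np.uint8);m[max(0,y-38):y+38,x-38:x+38]=(h[...,2]<75)[max(0,y-38):y+38,x-38:x+38]
n,l,st,ce=cv2.connectedComponentsWithStats(m);i=1+np.argmax(st[1:,4]);print(st[i],ce[i])
print([plane(c,ce[i],z)[0].round(4) for z in(.005,.025,.046)])
b=np.array([st[i][0]+st[i][2]/2,st[i][1]+st[i][3]/2]);print(b,[plane(c,b,z)[0].round(4) for z in(.005,.025)])
cv2.imwrite("pics/w5c.png",cv2.resize(im[max(0,y-60):y+60,x-80:x+80],None,fx=4,fy=4,interpolation=2))
E
```

```text
clock: 10.48
tcp_pos: [0.5667, -0.4164, 0.3773]
eef_rot: [-180.0, -0.1, 77.6]
ft_force: [0.4, 0.7, -0.4]
opening: 0.0919
gripper_force: 0.0
[242.69694843 131.86881961]
[226 115  34  36 509] [242.59921415 130.26129666]
[array([ 0.5655, -0.3655,  0.005 ]), array([ 0.5666, -0.3638,  0.025 ]), array([ 0.5677, -0.3619,  0.046 ])]
[243. 133.] [array([ 0.5653, -0.3688,  0.005 ]), array([ 0.5663, -0.3668,  0.025 ])]
```

View pics/w5c.png

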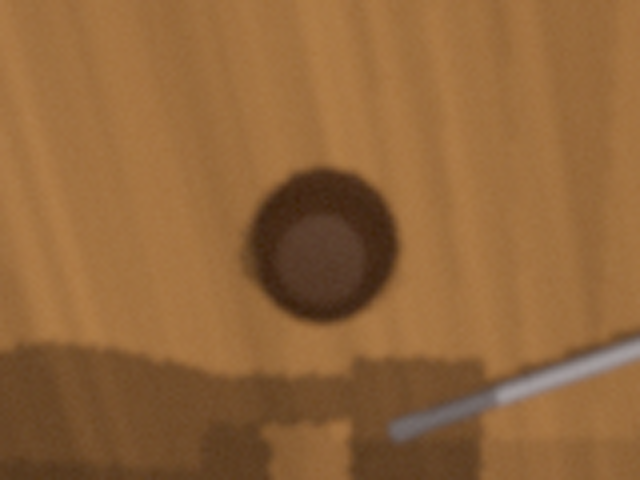

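The dark walnut knob is at full-picture pixel (243,132), alone. The screwdriver tip at (262,178) is about 5 cm away and clear of the fingers.

```bash
python3 d.py 0.566 -0.367 0.2115 77.6
```

```text
t 10.53 tcp [ 0.5668 -0.416   0.3776] rot [-1.7998e+02 -1.0000e-01  7.7690e+01] SHIFT [ 0.0474 -0.0112  0.1662] ROLL 0.09
```

```bash
python3 -m crank '{"travel":[[0.03,-0.007,0.01],[0.047,-0.011,0.05],[0.047,-0.011,0.1],[0.047,-0.011,0.135],[0.047,-0.011,0.155]],"roll":[0,0,0,0,0],"gripper":[1,1,1,1,1]}'
python3 d.py 0.566 -0.367 0.2115 77.6
```

```text
clock: 11.15
tcp_pos: [0.5654, -0.3681, 0.2213]
eef_rot: [-179.9, -0.1, 77.7]
ft_force: [-0.1, -0.7, 0.3]
opening: 0.0919
gripper_force: 0.0
t 11.15 tcp [ 0.5654 -0.3681  0.2213] rot [-1.7989e+02 -8.0000e-02  7.7660e+01] SHIFT [0.0012 0.0004 0.0098] ROLL 0.06
```

```bash
python3 -m crank '{"travel":[[0,0,0.01],[0,0,0.01],[0,0,0.01],[0,0,0.01],[0,0,0.01]],"roll":[0,0,0,0,0],"gripper":[1,0.6,0.3,0.2,0.2]}' 12
python3 -m crank '{"travel":[[0,0,0],[0,0,0],[0,0,0],[0,0,0],[0,0,0]],"roll":[0,0,0,0,0],"gripper":[0.2,0.2,0.2,0.2,0.2]}' 12
python3 -m crank '{"travel":[[0,0,-0.03],[0,0,-0.08],[0.04,-0.01,-0.12],[0.1,-0.02,-0.12],[0.15,-0.03,-0.12]],"roll":[0,0,0,0,0],"gripper":[0.2,0.2,0.2,0.2,0.2]}'
python3 d.py 0.55 -0.12 0.342 77.6
```

```text
clock: 11.78
tcp_pos: [0.5652, -0.3704, 0.2137]
eef_rot: [179.9, 0.0, 77.5]
ft_force: [-0.2, -0.2, -0.6]
opening: 0.0539
gripper_force: 0.0
clock: 12.4
tcp_pos: [0.5651, -0.3702, 0.213]
eef_rot: [180.0, 0.0, 77.5]
ft_force: [-0.6, 0.0, 1.6]
opening: 0.035
gripper_force: 12.0
clock: 13.02
tcp_pos: [0.5683, -0.215, 0.3337]
eef_rot: [179.9, -0.0, 77.5]
ft_force: [-0.4, 0.7, -0.4]
opening: 0.0355
gripper_force: 12.0
t 13.03 tcp [ 0.5683 -0.215   0.3337] rot [ 1.7992e+02 -1.0000e-02  7.7540e+01] SHIFT [ 0.0888 -0.0383 -0.0084] ROLL -0.06
```

```bash
python3 -m crank '{"travel":[[0.05,-0.02,0],[0.1,-0.035,0],[0.14,-0.045,0.02],[0.157,-0.045,0.05],[0.157,-0.045,0.08]],"roll":[0,0,0,0,0],"gripper":[0.2,0.2,0.2,0.2,0.2]}'
python3 d.py 0.557 -0.052 0.246 77.6
```

```text
clock: 13.65
tcp_pos: [0.5585, -0.052, 0.2524]
eef_rot: [180.0, -0.1, 77.7]
ft_force: [-0.9, -0.2, -0.5]
opening: 0.0352
gripper_force: 12.0
t 13.65 tcp [ 0.5585 -0.052   0.2524] rot [ 1.7995e+02 -5.0000e-02  7.7710e+01] SHIFT [-0.0003 -0.0014  0.0064] ROLL 0.11
```

```bash
python3 -m crank '{"travel":[[0,-0.001,0.006],[0,-0.001,0.006],[0,-0.001,0.006]],"roll":[0,0,0],"gripper":[0.2,0.2,0.2]}'
python3 - <<'E'
from h import *
o=manip.get_obs();im=cams.grab_frame("wrist");c=cal("wrist");cv2.imwrite("pics/w6f.png",im);p=o["tcp_pos"];np.savez("pics/w6.npz",K=c[0],R=c[1],t=c[2],p=p,r=o["eef_rot"])
a=cv2.resize(im[0:290,160:350],(380*8//8,580),interpolation=2)
b=cv2.resize(im[150:290,200:300],(414,580),interpolation=2)
b=cv2.convertScaleAbs(b,alpha=2,beta=10)
cv2.imwrite("pics/w6.png",np.hstack([a,b]))
E
```

```text
clock: 14.02
tcp_pos: [0.5578, -0.0543, 0.2481]
eef_rot: [179.9, -0.0, 77.5]
ft_force: [-0.4, -0.5, -0.7]
opening: 0.0353
gripper_force: 12.0
```

View pics/w6.png

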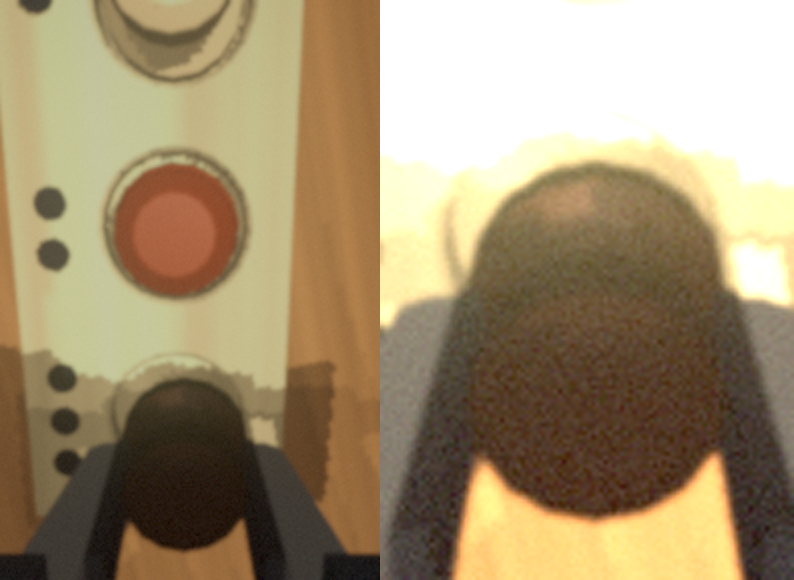

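Walnut is held over pocket three: foot far edge at picture pixel (252.7,189.4), rim far edge at (248.5,177). Pocket two's rim is centred at (248,111.5) with cherry seated.

```bash
python3 - <<'E'
from h import *
d=np.load("pics/w6.npz");c=(d["K"],d["R"],d["t"]);p=d["p"];R=Ro.from_euler("xyz",d["r"],degrees=True).as_matrix();np.set_printoptions(precision=4,suppress=True)
p2=plane(c,[(248,111.5)],.024)[0];print("p2",p2)
ax=np.array([.206,.9785,0]);print("p3 from p2",p2-.07*ax)
q=plane(c,[(248.5,177)],.024)[0];print("p3 rim",q-.025*R[:,0])
f=plane(c,[(252.7,189.4)],p[2]-.204)[0];print("foot axis",f-.022*R[:,0],"tcp",p)
im=cv2.imread("pics/w6f.png")
# green fence/back: carrier edges from saturation
h=cv2.cvtColor(im,cv2.COLOR_BGR2HSV)[...,1].astype(int)
E
python3 d.py 0.5575 -0.052 0.2232 77.6
```

```text
p2 [0.5714 0.0204 0.024 ]
p3 from p2 [ 0.557  -0.0481  0.024 ]
p3 rim [ 0.5562 -0.0489  0.024 ]
foot axis [ 0.5591 -0.0498  0.0441] tcp [ 0.5578 -0.0543  0.2481]
t 14.07 tcp [ 0.5578 -0.0543  0.2481] rot [ 1.7988e+02 -1.0000e-02  7.7460e+01] SHIFT [ 0.0022 -0.0009  0.0249] ROLL -0.14
```

```bash
python3 -m crank '{"travel":[[0.001,-0.0024,0.0],[0.001,-0.0024,0.006],[0.001,-0.0024,0.011],[0.001,-0.0024,0.016],[0.001,-0.0024,0.02]],"roll":[0,0,0,0,0],"gripper":[0.2,0.2,0.2,0.2,0.2]}'
python3 -m crank '{"travel":[[0,0,0.0015],[0,0,0.003],[0,0,0.0045],[0,0,0.0045]],"roll":[0,0,0,0],"gripper":[0.2,0.2,0.2,0.2]}'
```

```text
clock: 14.7
tcp_pos: [0.5552, -0.0524, 0.2264]
eef_rot: [-180.0, 0.0, 77.5]
ft_force: [0.1, 0.9, -1.0]
opening: 0.0357
gripper_force: 12.0
clock: 15.2
tcp_pos: [0.5553, -0.0524, 0.223]
eef_rot: [180.0, 0.0, 77.5]
ft_force: [-2.3, 0.4, 4.7]
opening: 0.0352
gripper_force: 12.0
```

```bash
python3 -m crank '{"travel":[[0,0,0.0],[0,0,0],[0,0,0],[0,0,0],[0,0,0]],"roll":[0,0,0,0,0],"gripper":[0.45,0.6,0.8,0.8,0.8]}'
python3 -m crank '{"travel":[[0,0,-0.03],[0,0,-0.09],[-0.03,0,-0.14],[-0.06,0,-0.16],[-0.06,0,-0.16]],"roll":[0,0,0,0,0],"gripper":[0.8,1,1,1,1]}'
python3 - <<'E'
from h import *
im=cams.grab_frame("wrist");c=cal("wrist");o=manip.get_obs();cv2.imwrite("pics/w7.png",im);np.savez("pics/w7.npz",K=c[0],R=c[1],t=c[2],p=o["tcp_pos"],r=o["eef_rot"])
h=cv2.cvtColor(im,cv2.COLOR_BGR2HSV).astype(int);e=proj(c,[[.557,-.0485,.03]])[0];x,y=e.astype(int);k=30
m=np.zeros(im.shape[:2],np.uint8);m[y-k:y+k,x-k:x+k]=(h[...,2]<95)[y-k:y+k,x-k:x+k]
n,l,st,ce=cv2.connectedComponentsWithStats(m);i=1+np.argmax(st[1:,4]);print(e,st[i],ce[i],plane(c,ce[i],.03),plane(c,ce[i],.056))
s=h[...,1]
np.set_printoptions(linewidth=200)
for yy in range(10,230,30):
    r=s[yy];w=np.where((r[150:320]<105))[0]+150;print(yy,w.min() if len(w) else None,w.max() if len(w) else None)
E
```

```text
clock: 15.82
tcp_pos: [0.5552, -0.0525, 0.2224]
eef_rot: [-180.0, 0.0, 77.5]
ft_force: [0.3, -0.0, -0.0]
opening: 0.0734
gripper_force: 0.0
clock: 16.45
tcp_pos: [0.5422, -0.1136, 0.3841]
eef_rot: [179.8, 0.1, 77.2]
ft_force: [0.9, 0.4, 0.2]
opening: 0.0918
gripper_force: 0.0
[252.95460163 116.68744782] [232  97  37  37 965] [249.92849741 115.36891192] [[ 0.55402219 -0.04637047  0.03      ]] [[ 0.55447414 -0.04508316  0.056     ]]
10 195 288
40 197 287
70 199 286
100 201 286
130 203 285
160 None None
190 None None
220 None None
```

Walnut is down at (250,115): a round 37 px blob as expected for an upright foot. Next I turn the tool square to the fence (yaw about -4°), to push with the two spread fingers on the carrier's -x face.

```bash
cat > f.py <<'E'
# f.py fx fy z yaw : fence frame target -> world -> d.py
import sys,subprocess
a,b,z,y=map(float,sys.argv[1:5]);c,s=.9976,.0698
subprocess.run(["python3","d.py",str(.6876+a*c+b*s),str(.169-a*s+b*c),str(z),str(y)])
E
python3 -m crank '{"travel":[[0.02,0,0],[0.04,-0.01,0],[0.06,-0.02,0],[0.08,-0.03,0],[0.1,-0.04,0]],"roll":[10,20,30,40,50],"gripper":[1,1,1,1,1]}'
python3 f.py -.205 -.156 0.33 -4
```

```text
clock: 17.12
tcp_pos: [0.5242, -0.0025, 0.3811]
eef_rot: [-179.9, 0.1, 27.3]
ft_force: [-0.8, 0.6, 0.3]
opening: 0.0919
gripper_force: 0.0
t 17.12 tcp [ 0.5242 -0.0025  0.3811] rot [-1.7989e+02  1.0000e-01  2.7310e+01] SHIFT [-0.0322 -0.0506  0.0512] ROLL 31.31
```

```bash
python3 -m crank '{"travel":[[-0.01,-0.02,0.0],[-0.02,-0.035,0.0],[-0.032,-0.05,0.02],[-0.032,-0.05,0.05],[-0.032,-0.05,0.05]],"roll":[10,20,31.3,31.3,31.3],"gripper":[1,1,1,1,1]}'
python3 f.py -.205 -.156 0.198 -4
```

```text
clock: 17.75
tcp_pos: [0.472, 0.026, 0.3301]
eef_rot: [-180.0, 0.4, -3.6]
ft_force: [0.3, 0.3, -0.1]
opening: 0.0916
gripper_force: 0.0
t 17.75 tcp [0.472  0.026  0.3301] rot [-180.      0.35   -3.63] SHIFT [ 0.0009 -0.0017  0.1321] ROLL 0.37
```

```bash
python3 -m crank '{"travel":[[0,0,0.04],[0,0,0.08],[0,0,0.11],[0,0,0.125],[0,0,0.132]],"roll":[0.4,0.4,0.4,0.4,0.4],"gripper":[1,1,1,1,1]}'
python3 -m crank '{"travel":[[0.004,0,0],[0.008,0,0],[0.012,0,0],[0.016,0,0],[0.02,0,0]],"roll":[0,0,0,0,0],"gripper":[1,1,1,1,1]}'
python3 f.py -.106 -.156 0.198 -4
```

```text
clock: 18.38
tcp_pos: [0.4737, 0.0252, 0.2002]
eef_rot: [-180.0, 0.0, -4.2]
ft_force: [0.9, -0.6, 0.1]
opening: 0.092
gripper_force: 0.0
clock: 19.0
tcp_pos: [0.4936, 0.0232, 0.2006]
eef_rot: [180.0, -0.0, -4.2]
ft_force: [-0.5, -0.1, 0.9]
opening: 0.0917
gripper_force: 0.0
t 19.0 tcp [0.4936 0.0232 0.2006] rot [ 1.8e+02 -2.0e-02 -4.2e+00] SHIFT [ 0.0773 -0.0032  0.0026] ROLL -0.2
```

```bash
python3 -m crank '{"travel":[[0.004,0,0],[0.008,0,0],[0.012,0,0],[0.016,0,0],[0.02,0,0]],"roll":[0,0,0,0,0],"gripper":[1,1,1,1,1]}'
python3 -m crank '{"travel":[[0.004,0,0],[0.008,0,0],[0.012,0,0],[0.016,0,0],[0.02,0,0]],"roll":[0,0,0,0,0],"gripper":[1,1,1,1,1]}'
python3 -m crank '{"travel":[[0.004,0,0],[0.008,0,0],[0.012,0,0],[0.016,0,0],[0.02,0,0]],"roll":[0,0,0,0,0],"gripper":[1,1,1,1,1]}'
python3 - <<'E'
from h import *
s=cams.grab_frame("scene");cv2.imwrite("pics/s8.png",s)
E
python3 f.py -.106 -.156 0.198 -4
```

```text
clock: 19.62
tcp_pos: [0.5116, 0.021, 0.1998]
eef_rot: [179.9, 0.3, -4.3]
ft_force: [-6.1, -1.7, 3.3]
opening: 0.0923
gripper_force: 2.8
clock: 20.25
tcp_pos: [0.5314, 0.0202, 0.1997]
eef_rot: [179.9, 0.4, -4.2]
ft_force: [-6.7, 0.8, 4.1]
opening: 0.0914
gripper_force: 3.2
clock: 20.88
tcp_pos: [0.5514, 0.0191, 0.1997]
eef_rot: [179.9, 0.3, -4.2]
ft_force: [-6.6, -0.2, 3.5]
opening: 0.0917
gripper_force: 3.1
t 20.93 tcp [0.5521 0.019  0.1998] rot [179.95   0.26  -4.17] SHIFT [ 0.0187 -0.0031  0.0017] ROLL -0.17
```

```bash
python3 -m crank '{"travel":[[0.003,0,0],[0.006,0,0],[0.009,0,0],[0.012,0,0],[0.015,0,0]],"roll":[0,0,0,0,0],"gripper":[1,1,1,1,1]}'
python3 -m crank '{"travel":[[0.001,0,0],[0.002,0,0],[0.003,0,0],[0.004,0,0]],"roll":[0,0,0,0],"gripper":[1,1,1,1]}'
```

```text
clock: 21.55
tcp_pos: [0.5683, 0.0177, 0.2003]
eef_rot: [180.0, 0.0, -4.2]
ft_force: [-2.8, -0.4, -2.2]
opening: 0.0919
gripper_force: 1.3
clock: 22.05
tcp_pos: [0.5717, 0.0176, 0.2004]
eef_rot: [180.0, 0.1, -4.2]
ft_force: [-5.7, 0.7, 2.6]
opening: 0.0919
gripper_force: 3.1
```

```bash
python3 -m crank '{"travel":[[0.001,0,0],[0.002,0,0],[0.003,0,0]],"roll":[0,0,0],"gripper":[1,1,1]}'
python3 -m crank '{"travel":[[0.001,0,0],[0.002,0,0],[0.003,0,0]],"roll":[0,0,0],"gripper":[1,1,1]}' | grep -E "tcp|ft"
python3 - <<'E'
from h import *
s=cams.grab_frame("scene");cv2.imwrite("pics/s9.png",s);d=cams.grab_frame("side");cv2.imwrite("pics/d9.png",d)
a=cv2.resize(s[150:280,220:350],(520,520),interpolation=2);b=cv2.resize(d[160:290,180:250],(280,520),interpolation=2)
cv2.imwrite("pics/c9.png",np.hstack([a,b]))
E
```

```text
clock: 22.42
tcp_pos: [0.5729, 0.0176, 0.2004]
eef_rot: [179.9, 0.4, -4.2]
ft_force: [-12.8, 0.9, 8.8]
opening: 0.0921
gripper_force: 6.7
tcp_pos: [0.5742, 0.0177, 0.2003]
ft_force: [-19.7, 0.1, 17.2]
```

```bash
python3 -m crank '{"travel":[[-0.005,0,0],[-0.03,0,0],[-0.035,0,-0.04],[-0.035,0,-0.1],[-0.035,0,-0.14]],"roll":[0,0,0,0,0],"gripper":[1,1,1,1,1]}'
python3 -m crank '{"travel":[[-0.02,0.03,0],[-0.02,0.06,0],[-0.02,0.09,0],[-0.02,0.12,0],[-0.01,0.15,0]],"roll":[-10,-20,-30,-40,-50],"gripper":[0.3,0.3,0.3,0.3,0.3]}'
python3 f.py -.042 -.306 0.34 86
```

```text
clock: 23.52
tcp_pos: [0.5446, 0.0199, 0.3442]
eef_rot: [-179.9, -0.4, -4.2]
ft_force: [0.5, -0.3, 0.2]
opening: 0.0919
gripper_force: 0.0
clock: 24.15
tcp_pos: [0.5229, -0.1305, 0.3417]
eef_rot: [179.8, -0.1, 46.1]
ft_force: [0.8, -0.0, -0.1]
opening: 0.0441
gripper_force: 0.0
t 24.15 tcp [ 0.5229 -0.1305  0.3417] rot [ 1.7976e+02 -1.2000e-01  4.6120e+01] SHIFT [0.0682 0.0751 0.0022] ROLL -39.88
```

```bash
python3 -m crank '{"travel":[[0.02,0.02,0],[0.04,0.04,0],[0.055,0.06,0],[0.068,0.075,0],[0.068,0.075,0]],"roll":[-10,-20,-30,-40,-40],"gripper":[0.3,0.3,0.3,0.3,0.3]}'
python3 - <<'E'
from h import *
im=cams.grab_frame("wrist");c=cal("wrist");cv2.imwrite("pics/w10.png",im)
h=cv2.cvtColor(im,cv2.COLOR_BGR2HSV).astype(int);s=h[...,1]
F=lambda a,b,z:[.6876+a*.9976+b*.0698,.169-a*.0698+b*.9976,z]
print("pred carrier corners -y",proj(c,[F(-.096,-.266,.024),F(0,-.266,.024),F(-.048,-.266,.024)]).round(), "fence inner",proj(c,[F(0,-.3,.04),F(0,-.2,.04)]).round())
x=int(proj(c,[F(-.048,-.266,.024)])[0,0])
for k in(-25,0,25): print(x+k,[ (r,int(s[r,x+k])) for r in range(60,260,8)])
E
python3 f.py -.042 -.306 0.198 86
```

```text
clock: 24.78
tcp_pos: [0.6248, -0.1331, 0.3409]
eef_rot: [179.8, -0.1, 85.7]
ft_force: [-1.1, -0.4, -0.1]
opening: 0.0277
gripper_force: 0.0
pred carrier corners -y [[199. 145.]
 [293. 144.]
 [246. 145.]] fence inner [[294. 181.]
 [298.  74.]]
221 [(60, 61), (68, 61), (76, 59), (84, 61), (92, 60), (100, 62), (108, 63), (116, 63), (124, 66), (132, 66), (140, 127), (148, 147), (156, 144), (164, 148), (172, 153), (180, 159), (188, 154), (196, 150), (204, 150), (212, 153), (220, 145), (228, 63), (236, 109), (244, 159), (252, 152)]
246 [(60, 58), (68, 62), (76, 93), (84, 112), (92, 100), (100, 96), (108, 102), (116, 111), (124, 74), (132, 64), (140, 131), (148, 145), (156, 148), (164, 150), (172, 151), (180, 154), (188, 155), (196, 164), (204, 158), (212, 157), (220, 151), (228, 151), (236, 150), (244, 153), (252, 155)]
271 [(60, 74), (68, 71), (76, 80), (84, 90), (92, 101), (100, 108), (108, 94), (116, 90), (124, 74), (132, 75), (140, 127), (148, 141), (156, 143), (164, 141), (172, 140), (180, 140), (188, 142), (196, 157), (204, 149), (212, 154), (220, 156), (228, 157), (236, 156), (244, 158), (252, 156)]
t 24.82 tcp [ 0.6238 -0.133   0.3407] rot [ 1.799e+02 -3.000e-02  8.559e+01] SHIFT [-0.0004  0.0003  0.1427] ROLL -0.41
```

```bash
python3 -m crank '{"travel":[[0,0,0.04],[0,0,0.09],[0,0,0.12],[0,0,0.135],[0,0,0.142]],"roll":[-0.4,-0.4,-0.4,-0.4,-0.4],"gripper":[0.3,0.3,0.3,0.3,0.3]}'
python3 -m crank '{"travel":[[0.005,0,0],[0.01,0,0],[0.015,0,0],[0.02,0,0],[0.025,0,0]],"roll":[0,0,0,0,0],"gripper":[0.3,0.3,0.3,0.3,0.3]}'
python3 -m crank '{"travel":[[0.004,0,0],[0.008,0,0],[0.012,0,0],[0.016,0,0],[0.02,0,0]],"roll":[0,0,0,0,0],"gripper":[0.3,0.3,0.3,0.3,0.3]}'
python3 f.py -.042 -.230 0.2 86
```

```text
clock: 25.45
tcp_pos: [0.6234, -0.1327, 0.1986]
eef_rot: [180.0, 0.0, 86.1]
ft_force: [-0.1, 0.5, -0.2]
opening: 0.0275
gripper_force: 0.0
clock: 26.08
tcp_pos: [0.6251, -0.1074, 0.1986]
eef_rot: [180.0, 0.0, 86.2]
ft_force: [0.7, -0.7, -0.0]
opening: 0.0276
gripper_force: 0.0
clock: 26.7
tcp_pos: [0.6263, -0.0886, 0.1984]
eef_rot: [-180.0, 0.1, 86.1]
ft_force: [-0.2, -4.1, -0.7]
opening: 0.0275
gripper_force: 2.1
t 26.7 tcp [ 0.6263 -0.0886  0.1984] rot [-1.7999e+02  8.0000e-02  8.6150e+01] SHIFT [ 0.0313  0.0012 -0.0017] ROLL 0.15
```

```bash
python3 -m crank '{"travel":[[0.004,0,0],[0.008,0,0],[0.012,0,0],[0.016,0,0],[0.02,0,0]],"roll":[0,0,0,0,0],"gripper":[0.3,0.3,0.3,0.3,0.3]}'
python3 -m crank '{"travel":[[0.002,0,0],[0.004,0,0],[0.006,0,0],[0.008,0,0]],"roll":[0,0,0,0],"gripper":[0.3,0.3,0.3,0.3]}'
python3 -m crank '{"travel":[[0.001,0,0],[0.002,0,0],[0.003,0,0]],"roll":[0,0,0],"gripper":[0.3,0.3,0.3]}'
```

```text
clock: 27.32
tcp_pos: [0.6277, -0.0676, 0.1984]
eef_rot: [-180.0, 0.0, 86.2]
ft_force: [-1.1, -4.2, -0.2]
opening: 0.0274
gripper_force: 2.0
clock: 27.82
tcp_pos: [0.6282, -0.0598, 0.1984]
eef_rot: [-180.0, 0.0, 86.2]
ft_force: [-0.6, -3.7, -0.7]
opening: 0.0278
gripper_force: 1.9
clock: 28.2
tcp_pos: [0.6284, -0.0569, 0.1984]
eef_rot: [-180.0, 0.0, 86.2]
ft_force: [-0.3, -4.0, -0.9]
opening: 0.0276
gripper_force: 1.8
```

Still free at 4 N; on until it meets the side stop.

```bash
python3 -m crank '{"travel":[[0.001,0,0],[0.002,0,0],[0.003,0,0]],"roll":[0,0,0],"gripper":[0.3,0.3,0.3]}' | grep -E "tcp|ft"
python3 -m crank '{"travel":[[0.001,0,0],[0.002,0,0],[0.003,0,0]],"roll":[0,0,0],"gripper":[0.3,0.3,0.3]}' | grep -E "tcp|ft"
```

```text
tcp_pos: [0.6286, -0.0554, 0.1984]
ft_force: [-1.6, -8.6, 0.5]
tcp_pos: [0.6287, -0.0546, 0.1984]
ft_force: [-0.7, -12.2, 1.9]
```

```bash
python3 -m crank '{"travel":[[-0.01,0,0],[-0.04,0,0],[-0.05,0,-0.05],[-0.05,0,-0.1],[-0.05,0,-0.15]],"roll":[0,0,0,0,0],"gripper":[0.3,0.3,0.3,0.3,0.3]}'
python3 -m crank '{"travel":[[0.05,-0.01,-0.04],[0.05,-0.01,-0.05],[0.05,-0.01,-0.05]],"roll":[0,0,0],"gripper":[0.3,0.3,0.3]}'
python3 - <<'E'
from h import *
im=cams.grab_frame("wrist");c=cal("wrist");s=cams.grab_frame("scene");cv2.imwrite("pics/w11.png",im);np.savez("pics/w11.npz",K=c[0],R=c[1],t=c[2])
a=cv2.resize(im[0:230,150:360],(457,500),interpolation=2);b=cv2.resize(s[165:265,255:335],(340,425),interpolation=2);b=cv2.copyMakeBorder(b,0,75,0,0,0)
cv2.imwrite("pics/c11.png",np.hstack([a,b]))
E
```

```text
clock: 29.58
tcp_pos: [0.6255, -0.0994, 0.3501]
eef_rot: [180.0, -0.2, 86.3]
ft_force: [0.6, -0.1, 0.3]
opening: 0.0276
gripper_force: 0.0
clock: 29.95
tcp_pos: [0.619, -0.049, 0.3993]
eef_rot: [179.9, -0.0, 86.3]
ft_force: [-0.0, -0.7, -0.5]
opening: 0.0275
gripper_force: 0.0
```

View pics/c11.png

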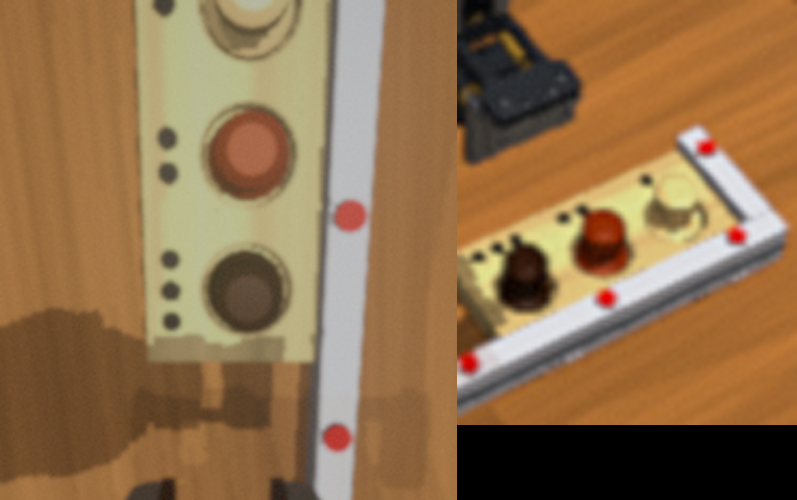

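The picture shows all three knobs upright in their pockets and the carrier in the corner, with right edge from crop (327,60) to (315,355) beside the fence. I'll quantify the gap.

```bash
python3 - <<'E'
from h import *
d=np.load("pics/w11.npz");c=(d["K"],d["R"],d["t"]);im=cv2.imread("pics/w11.png");s=cv2.cvtColor(im,cv2.COLOR_BGR2HSV)[...,1].astype(int);np.set_printoptions(precision=4,suppress=True)
f=lambda x,y:(150+x/2.176-.3,y/2.174-.3)
def fr(P): q=P[:,:2]-[.6876,.169];return np.c_[q@[.9976,-.0698],q@[.0698,.9976]]
print("right edge",fr(plane(c,[f(327,60),f(315,355)],.024)));print("left edge",fr(plane(c,[f(137,60),f(149,355)],.024)))
print("-y edge",fr(plane(c,[f(149,361),f(315,360)],.024)));print("fence inner",fr(plane(c,[f(337,60),f(321,355)],.04)))
for y in(30,80,130,155):print(y,s[y,205:222],s[y,290:312])
E
python3 f.py -.14 -.11 0.34 -4
```

```text
right edge [[-0.0023 -0.0643]
 [-0.0013 -0.215 ]]
left edge [[-0.0975 -0.0647]
 [-0.096  -0.2154]]
-y edge [[-0.0961 -0.2189]
 [-0.0011 -0.2179]]
fence inner [[ 0.0001 -0.0677]
 [-0.0004 -0.2116]]
30 [149 148 152 147 145 147 146 125  95  82  81  80  83  85  88  87  88] [72 74 76 76 76 77 76 75 76 77 79 62 35 15  5  1  3  3  3  3  1  3]
80 [148 148 149 146 144 142 143 142 140 115  92  82  78  81  83  86  86] [75 75 76 78 76 76 80 84 76 57 25  9  3  3  1  3  1  3  1  3  3  3]
130 [145 150 147 149 150 151 143 147 149 142 140 114  93  83  80  82  82] [76 76 75 77 83 83 73 49 13  5  1  1  3  3  3  1  3  3  1  1  3  0]
155 [159 154 145 153 147 157 150 155 151 145 149 130 102  87  85  89  89] [79 82 83 86 84 65 40 13  5  3  3  4  3  3  3  3  4  4  3  3  3  3]
t 30.05 tcp [ 0.6187 -0.051   0.3972] rot [-179.91   -0.     86.16] SHIFT [ 0.1145 -0.0862  0.0573] ROLL 90.16
```

Within about 2 mm and 0.01 rad already. A gentle seating push on the -x face makes it sure.

```bash
python3 -m crank '{"travel":[[0.02,-0.02,0],[0.04,-0.04,0],[0.06,-0.06,0],[0.09,-0.075,0],[0.115,-0.086,0]],"roll":[10,20,30,40,50],"gripper":[1,1,1,1,1]}' | grep -E "tcp|rot"
python3 f.py -.14 -.11 0.34 -4
```

```text
tcp_pos: [0.5401, 0.0702, 0.397]
eef_rot: [-179.9, 0.1, 35.8]
t 30.68 tcp [0.5401 0.0702 0.397 ] rot [-1.7991e+02  1.0000e-01  3.5800e+01] SHIFT [-0.0004  0.0011  0.057 ] ROLL 39.8
```

```bash
python3 -m crank '{"travel":[[0,0,0.01],[0,0,0.02],[0,0,0.03],[0,0,0.04],[0,0,0.05]],"roll":[10,20,30,39.8,39.8],"gripper":[1,1,1,1,1]}' | grep -E "tcp|rot"
python3 f.py -.14 -.11 0.199 -4
```

```text
tcp_pos: [0.5406, 0.0694, 0.3467]
eef_rot: [180.0, 0.1, -3.6]
t 31.3 tcp [0.5406 0.0694 0.3467] rot [ 1.7997e+02  1.2000e-01 -3.5600e+00] SHIFT [0.     0.0003 0.1477] ROLL 0.44
```

```bash
python3 -m crank '{"travel":[[0,0,0.05],[0,0,0.1],[0,0,0.13],[0,0,0.142],[0,0,0.147]],"roll":[0.4,0.4,0.4,0.4,0.4],"gripper":[1,1,1,1,1]}' | grep -E "tcp|rot"
python3 -m crank '{"travel":[[0.005,0,0],[0.01,0,0],[0.015,0,0],[0.02,0,0],[0.025,0,0]],"roll":[0,0,0,0,0],"gripper":[1,1,1,1,1]}' | grep -E "tcp|ft"
python3 -m crank '{"travel":[[0.002,0,0],[0.004,0,0],[0.006,0,0],[0.008,0,0]],"roll":[0,0,0,0],"gripper":[1,1,1,1]}' | grep -E "tcp|ft"
```

```text
tcp_pos: [0.5407, 0.07, 0.2009]
eef_rot: [-180.0, 0.0, -3.9]
tcp_pos: [0.566, 0.0684, 0.2016]
ft_force: [-0.3, -0.5, 0.1]
tcp_pos: [0.5736, 0.0679, 0.2014]
ft_force: [0.0, 0.4, -0.6]
```

```bash
python3 -m crank '{"travel":[[0.001,0,0],[0.002,0,0],[0.003,0,0],[0.003,0,0]],"roll":[0,0,0,0],"gripper":[1,1,1,1]}' | grep -E "tcp|ft"
python3 -m crank '{"travel":[[0.001,0,0],[0.002,0,0],[0.002,0,0]],"roll":[0,0,0],"gripper":[1,1,1]}' | grep -E "tcp|ft"
```

```text
tcp_pos: [0.5752, 0.068, 0.2012]
ft_force: [-6.6, 0.7, 5.4]
tcp_pos: [0.5764, 0.0681, 0.2011]
ft_force: [-10.0, 1.0, 6.9]
```

```bash
python3 -m crank '{"travel":[[-0.005,0,0],[-0.03,0,0],[-0.04,0,-0.04],[-0.04,0,-0.1],[-0.04,0,-0.15]],"roll":[0,0,0,0,0],"gripper":[1,1,1,1,1]}' | grep -E "tcp|ft"
python3 -m crank '{"travel":[[-0.03,0,-0.02],[-0.03,0,-0.02],[-0.03,0,-0.02]],"roll":[0,0,0],"gripper":[1,1,1]}' | grep -E "tcp|ft"
python3 - <<'E'
from h import *
s=cams.grab_frame("scene");c=cal("scene")
im=cams.grab_frame("wrist");cw=cal("wrist")
h=cv2.cvtColor(s,cv2.COLOR_BGR2HSV)
F=lambda a,b,z:[.6876+a*.9976+b*.0698,.169-a*.0698+b*.9976,z]
L=np.array([F(-.096+.0,0-.005,.024),F(-.096,-.22,.024)])
q=proj(cw,[F(-.096,y,.024) for y in(-.05,-.11,-.17)]).round(1);sw=cv2.cvtColor(im,cv2.COLOR_BGR2HSV)[...,1].astype(int)
for x,y in q.astype(int):
    print("x-face edge pred",(x,y), sw[y-8:y+9,x] if 0<=x<512 and 8<y<375 else "out")
q=proj(c,[F(-.04,-.22,.024)])[0].astype(int);print("scene -y edge pred",q,h[q[1],q[0]-10:q[0]+10,1])
E
```

```text
tcp_pos: [0.5389, 0.0703, 0.3537]
ft_force: [1.6, -0.7, 0.2]
tcp_pos: [0.5091, 0.072, 0.3712]
ft_force: [0.5, 0.1, -0.2]
x-face edge pred (np.int64(198), np.int64(106)) [ 89  88  88  83  82  80  79  82  88 115 134 144 145 151 142 147 145]
x-face edge pred (np.int64(253), np.int64(106)) [ 88  88  87  86  82  80  81  85  97 119 144 146 148 140 143 146 143]
x-face edge pred (np.int64(309), np.int64(106)) [ 92  97  94  95  97  95  97 102 111 124 144 150 145 148 151 150 144]
scene -y edge pred [259 237] [181 181 179 185 185 182 182 180 165 125 111 114 116 118 119 117 120 124
 130 145]
```

The -x edge lies within 1 px of its home position at all three points, and the -y edge also matches. Handing in.

```bash
python3 -c "
from bench import workorder; print(workorder.close_job())"
```

```text
the job is handed in; nothing more can be done
None
```

The job is handed in. Cherry is standing in pocket two and walnut in pocket three, with maple still in pocket one. The loaded carrier was pushed home and measures flush with the back fence and side stop to within about 1–2 mm. The hand-in returned no verdict.

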